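Leak-check the filter housings

TASK

Leak-check the white filter housings: with the carrier still in its loading half, stand every housing from the table upright in a pocket of its own, slide the carrier to its test end stop and swing the toggle clamp over and down onto the housings. Slide the selector fully to its test end, leave it there for three seconds, and slide it fully back to vent while the clamp is still down. Then swing the clamp fully back and slide the carrier back to its loading end stop with the housings still standing in it; leave the other things on the table alone.

Things in the scene. Friction and masses are not known exactly. Their poses are not given: they have to be found in the camera images.
- rig: leak-check rig on an aluminium base plate 300 x 420 x 10 mm fixed to the table; origin on the table. Carrier and selector slide along its +y to their test ends; the row of pockets runs along its x. On it: rails, clamp tower (x 0, y 200 mm, 125 mm high), selector housing (60 x 170 mm, top 44 mm above the table, at x -145, y 60 mm)
- carrier (a joint): the carrier, a grey three-pocket tray 216 mm long (rig x) and 76 mm wide, sliding along the rig's +y: 0 m = loading end stop (farthest from the clamp tower), 0.15 m = test end stop (under the clamp's press bar when that is down). It stays where it is left (about 3 N of friction)
- carrier_post (a point): on the axis of the carrier's upright steel post (20 mm diameter, top 10 mm above this point, free from 45 mm below it), for pushing or pulling the carrier. The post stands 64 mm to the rig's -y side of the middle pocket's centre
- clamp (a joint): toggle clamp arm, hinged at the top of the clamp tower: 0 rad = lying level over the carrier's test end, pressing on the housings; grows as it swings up and back; 1.9 = fully back (leaning 19 degrees past upright). The heavy arm tips over centre when upright (1.57): short of that it falls shut, past it it falls back; up to 5 N at the handle moves it. With no housing below it falls to -0.08
- clamp_grip (a point): a grip point on the clamp's black round handle bar: 20 mm diameter, 170 mm long, parallel to the rig's x axis (and so to the hinge) and 210 mm from the hinge. This point lies 55 mm from the bar's middle on the rig's -x side, clear of the 24 mm wide arm that joins the bar's middle
- clamp_hinge (a point): centre of the clamp's hinge, whose axis is parallel to the rig's x axis; the arm when level points along the rig's -y
- press_bar: black rubber-faced bar across the clamp arm, 196 mm (rig x) x 30 mm x 20 mm thick, 120 mm from the hinge; origin at its centre. It presses on the tops of the housings' necks
- selector (a joint): the selector, a black upright fin that slides along its housing towards the rig's +y: 0 m = vent end stop, 0.08 m = test end stop. It stays where it is left (about 2 N of friction)
- selector_grip (a point): on the selector fin, 12 mm below its top, at its middle. The fin is 40 mm long (rig x), 16 mm thick (along its sliding direction) and stands 36 mm high above the housing
- pocket0 (a point): floor centre of the carrier's pocket at the rig's -x end; the pocket is about 66 mm (rig x) by 70 mm (rig y) inside, its walls 14 mm high; axes parallel to the rig's; moves with the carrier
- pocket1 (a point): floor centre of the carrier's pocket in the middle; the pocket is about 66 mm (rig x) by 70 mm (rig y) inside, its walls 14 mm high; axes parallel to the rig's; moves with the carrier
- pocket2 (a point): floor centre of the carrier's pocket at the rig's +x end; the pocket is about 66 mm (rig x) by 70 mm (rig y) inside, its walls 14 mm high; axes parallel to the rig's; moves with the carrier
- housing1: white plastic filter housing (may be absent): body 58 mm diameter and 42 mm tall, on it a neck 26 mm diameter and 33 mm tall, 75 mm in all, 0.16 kg; origin at the centre of its underside, z up through the neck
- housing2: white plastic filter housing (may be absent): body 58 mm diameter and 42 mm tall, on it a neck 26 mm diameter and 33 mm tall, 75 mm in all, 0.16 kg; origin at the centre of its underside, z up through the neck
- housing3: white plastic filter housing (may be absent): body 58 mm diameter and 42 mm tall, on it a neck 26 mm diameter and 33 mm tall, 75 mm in all, 0.16 kg; origin at the centre of its underside, z up through the neck
- jar: glass jar with a black screw lid, 56 mm across, 75 mm tall; bystander, origin at its underside or middle
- tape: roll of paper tape lying flat, 90 mm across, 25 mm tall; bystander, origin at its underside or middle
- wash_bottle: white plastic bottle with a blue cap, 70 mm across, 170 mm tall; bystander, origin at its underside or middle
- beaker: empty glass beaker, 80 mm across, 110 mm tall; bystander, origin at its underside or middle
- screwdriver: screwdriver lying on the table; bystander, origin at its underside or middle
- label_box: cardboard box 90 x 130 x 70 mm; bystander, origin at its underside or middle
- paper_roll: standing paper roll, 110 mm across, 120 mm tall; bystander, origin at its underside or middle
There are look-alikes about, which are no part of the job. What is shaped like the housing3 but yellow is not meant.

How it is judged:
By the outcome, as a careful person would: the job done as asked, in the order asked, and still so for the second after the job is handed in, with the robot touching nothing.
Of housing1, housing2, housing3 only 2 to 3 are there at a start; the rules pass over those that are not, and their reading is None.
At some moment in a run one of housing1, housing2, housing3 may be knocked a few centimetres aside while the robot is not near it.
Once in a run the grip may slacken for a moment while it holds something.
It also fails if it takes over 192 s, if anything falls off the work surface, if the arm or the gripper's body presses on something with over 40 N, if the wrist force passes 120 N, or if a joint passes its speed limit or range.

ROBOT

A 6-joint arm with a two-finger parallel gripper is mounted at the origin on the work surface. World frame = base frame: x ahead of the robot, y to its left, z up, the work surface at z = 0. Lengths are in mm, angles in rad, forces in N, time in s.
With the tool pointing down it reaches from about 275 to 825 mm from the base axis. Payload 4.9 kg.
Tool frame: the origin (TCP) lies midway between the tips of the shut fingers; the grasp point (between the pads) lies 19 mm behind it; z points along the fingers, y is the line along which they close (so a half turn about z gives the same grasp; the last joint's range is limited). The gripper opens to 85 mm and grips with 20 to 120 N. Pads are 22 mm wide; open, the fingers measure 114 mm over their backs; the gripper's body (76 mm by 85 mm) begins 54 mm behind the grasp point. The pads swing forward as they close: fully open they stand 13 mm farther back than shut.
Start: joints at [-1.36, 0.326, -0.193, 1.052, 0, 1.437], TCP at [185.917, -517.642, 196.881] pointing down, gripper open.
Joint ranges: [-2.65, 2.65], [-0.97, 1.79], [-1.3, 1.35], [-1.93, 2.1], [-1.47, 1.37], [-3.14, 3.14]. Speed limits (rad/s): [2.57, 2.57, 3.14, 3.14, 3.14, 3.14].

INTERFACE

Orientations are given as a unit quaternion [x, y, z, w].
In Python, from bench import move_to, servo_line, move_joints, set_gripper, pause, solve_ik, sense, capture, Unreachable, finish_job gives the robot as it stands. The module is installed in compiled form; this text tells all that it offers. Calls block until the motion is done:
- move_to(position, orientation): joint-space move of the TCP to a pose.
- servo_line(position, rotation=None, speed=150, stop_force=None): straight line of the TCP; rotation=None keeps the orientation; speed is the mean speed in mm/s. With stop_force (N) it stops when the force on the tool has changed by that much, and returns True; else False.
- move_joints(angles): joint-space move.
- set_gripper(opening, strength=None): finger opening in mm; strength is the grip in N (None keeps the last); returns when the fingers have stopped.
- pause(seconds).
- solve_ik(position, orientation): joint angles nearest the present ones, or None.
- sense(): the state.
- capture(name): name is "scene" or "top"; returns a dict with "pixels" (480x640x3 uint8, red, green, blue), "fx", "fy", "cx", "cy" (pixels), "dist_coeffs" ([k1, k2, p1, p2, k3] as OpenCV has them; the pictures are not rectified), "rvec" (rotation vector, rad) and "tvec" (3), from world to camera coordinates, as OpenCV has them. Camera axes: x right, y down, z forward; pixel columns grow to the right and rows downward; lengths in mm; the calibration is good to about 2 mm. A picture is of the moment at which its call begins. There is no depth.
A pose or a line that the arm cannot do raises Unreachable and nothing moves.
- finish_job(): hands the job in; it is judged then, once.
The state is a dict: "time_s": time; "qpos": joint angles; "joint_vel": joint speeds; "tau": joint torques, N m; "tool_pos": TCP position; "tcp_rot": TCP orientation; "force": force on the tool from outside, world axes, zero at the start; "torque": the same for the moment, N m; "gripper_width": finger opening in mm; "gripper_force": force on a finger pad.
Only numpy, scipy, OpenCV 4.12 (cv2) and the standard library are available. Lean on these libraries where they do the work, as an engineer would, in place of code of your own. Each camera call takes 0.05 s, during which the arm holds its last target. There are 200 camera calls.

## Working session

There is one attempt and no reset: what is moved stays moved. The work goes in short steps, each a Python script; the robot and the scene stay as the last script left them, time stands still between calls to the robot, and variables do not carry over. Pictures are saved under pics/ and viewed, at most 14 in all, crops included, and the job is handed in when it is done.

```bash
mkdir -p pics; cat > h.py <<'E'
import numpy as np, cv2
from bench import *
def cam(n):
    c=capture(n); K=np.array([[c["fx"],0,c["cx"]],[0,c["fy"],c["cy"]],[0,0,1.]])
    return dict(im=c["pixels"],K=K,d=np.array(c["dist_coeffs"],float),r=np.array(c["rvec"],float),t=np.array(c["tvec"],float).reshape(3))
def save(c,n,box=None,s=1):
    im=cv2.cvtColor(c["im"],cv2.COLOR_RGB2BGR)
    if box: im=im[box[1]:box[3],box[0]:box[2]]
    if s!=1: im=cv2.resize(im,None,fx=s,fy=s,interpolation=cv2.INTER_CUBIC)
    cv2.imwrite("pics/"+n,im)
def ray(c,uv):
    u=cv2.undistortPoints(np.array([[uv]],float),c["K"],c["d"])[0,0]
    R=cv2.Rodrigues(c["r"])[0]
    return -R.T@c["t"], R.T@np.array([u[0],u[1],1.])
def onz(c,uv,z):
    o,d=ray(c,uv); return o+d*(z-o[2])/d[2]
def proj(c,P):
    return cv2.projectPoints(np.array(P,float).reshape(-1,1,3),c["r"],c["t"],c["K"],c["d"])[0].reshape(-1,2)
def tri(c1,a,c2,b):
    o1,d1=ray(c1,a);o2,d2=ray(c2,b)
    s=np.linalg.lstsq(np.c_[d1,-d2],o2-o1,rcond=None)[0]
    p,q=o1+s[0]*d1,o2+s[1]*d2
    return (p+q)/2,np.linalg.norm(p-q)
E
python3 - <<'E'
from h import *
for n in("scene","top"):
    c=cam(n); save(c,n+"1.png"); o,d=ray(c,(320,240)); print(n,o.round(),d.round(2),c["K"][0,0],c["d"])
    for P in([300,-300,0],[500,0,0],[300,300,0],[700,300,0],[700,-300,0]): print(P,proj(c,P).round())
s=sense();print(s["tcp_rot"],s["time_s"],s["gripper_width"])
E
```

```text
scene [1619.  675. 1108.] [-0.66 -0.41 -0.63] 570.1019496746015 [-0.1504818  0.         0.         0.         0.       ]
[300, -300, 0] [[280. 194.]]
[500, 0, 0] [[325. 255.]]
[300, 300, 0] [[443. 250.]]
[700, 300, 0] [[386. 336.]]
[700, -300, 0] [[205. 260.]]
top [ 436.   22. 1167.] [ 0.1  -0.   -0.99] 444.2970819733189 [-0.09018616  0.          0.          0.          0.        ]
[300, -300, 0] [[442. 338.]]
[500, 0, 0] [[328. 262.]]
[300, 300, 0] [[213. 339.]]
[700, 300, 0] [[215. 188.]]
[700, -300, 0] [[438. 187.]]
[ 9.85171623e-01  1.71570001e-01 -2.50208825e-05 -7.78764095e-04] 0.1 85.16288439333387
```

View pics/scene1.png

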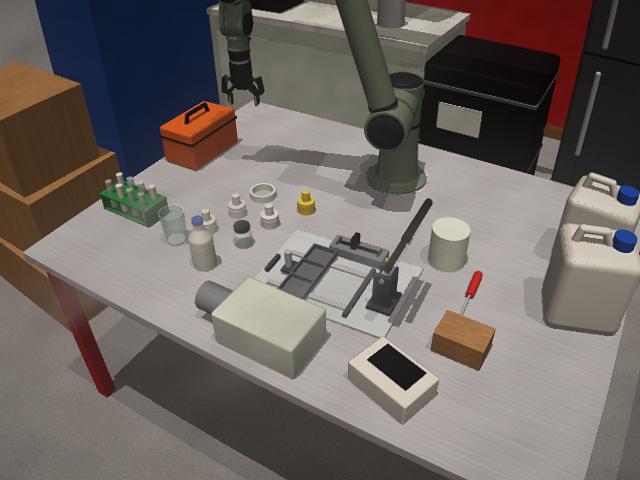

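View pics/top1.png

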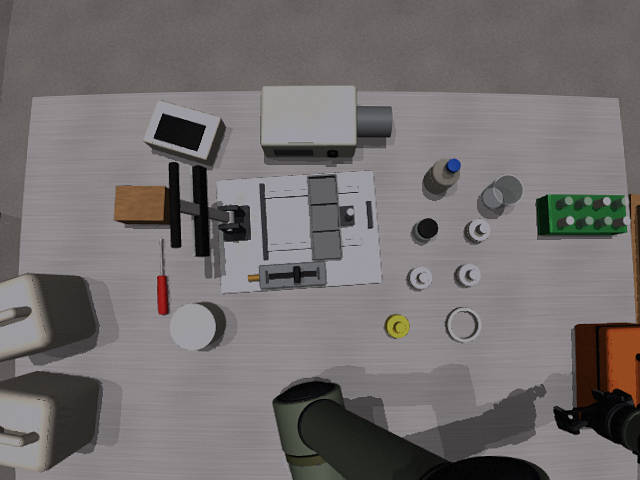

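The scene view shows the arm, and the rig with its clamp swung back and carrier near (310,265). In the top view:
- **Rig:** the plate spans (217-382,172-292), with post (347,215), selector fin (297,272) and handle bar (174,205).
- **Housing candidates:** white necked shapes at (478,230), (468,275) and (420,279), and a yellow look-alike at (398,326). The jar (427,229) has a black lid. The three white ones fit.

Next I confirm them in a crop and measure.

```bash
python3 - <<'E'
from h import *
c=cam("top")
save(c,"crop_h.png",(380,200,500,345),4)
save(c,"crop_r.png",(160,160,390,300),3.4)
g=c["im"].astype(int); 
hsv=cv2.cvtColor(c["im"],cv2.COLOR_RGB2HSV)
for (u,v) in [(478,230),(468,275),(420,279),(440,300)]: print((u,v),c["im"][v,u],hsv[v,u], onz(c,(u,v),75).round())
m=(hsv[...,2]>=0)
sub=cv2.cvtColor(c["im"],cv2.COLOR_RGB2GRAY)
for (u,v) in [(478,230),(468,275),(420,279)]:
    print(sub[v-14:v+15:2,u-14:u+15:2])
# plate corners -> rig frame
b=cv2.inRange(hsv,(0,0,150),(180,40,255))
E
```

```text
(478, 230) [49 47 43] [20 31 49] [ 574. -377.   75.]
(468, 275) [45 42 40] [12 28 45] [ 462. -348.   75.]
(420, 279) [154 153 160] [124  11 160] [ 453. -227.   75.]
(440, 300) [139 135 136] [173   7 139] [ 401. -275.   75.]
[[134 131 132 132 132 133 134 134 137 119  81  83  85  85  85]
 [132 133 135 133 136 131 131 129  99 135 131 114  78  79  80]
 [131 131 131 137 146 137 154 158 156 158 146 134 137 139 139]
 [134 135 104  65 153 156 156 157 156 158 156 153 138 138 137]
 [136 108  69 133 158 156 160 161  81 156 157 155 151 138 139]
 [141  39  57 158 156 157 102  39 163 157 156 157 156 143 140]
 [ 87  39  48 157 154 161  40  47 163 156 157 154 157 143 141]
 [ 51  46  43 158 156 110  42  47 126 158 155 156 157 147 137]
 [ 55  42  62 155 158 111  79  44  41 117 159 137 158 142 137]
 [ 62  44  51 130 158 160 108  94  56  76 161 157 157 141 142]
 [ 79  47  48  43 154 158 161 108 110 161 156 158 142 134 134]
 [105  71  44  47  42 156 158 158 157 157 157 128 130 134 135]
 [136  82  71  48  44  78  34 141 137 123 104 137 137 139 137]
 [132 104  89  83  66  55  55  61  79 122 135 134 135 134
[... 1261 characters left out ...]
3 131]
 [144  66  74 160 157 159 143  65 152 157 138 158 158 135 136]
 [134  48 132 158 155 152  40 153 157 155 158 157 157 133 134]
 [101  68 137 156 158  92  36 159 158 157 155 156 156 138 136]
 [ 75  60 140 157 157  99  39 154 159 156 158 139 157 135 134]
 [108  47  79 158 156 124  62  55 149 158 156 155 158 138 135]
 [103  60  72 149 157 133 115 101  86 110 157 157 151 135 137]
 [140  82  54  60 157 158 159 158 159 157 155 148 136 133 134]
 [138 142  85  64  70 133 159 158 159 159 144 123 135 137 134]
 [138 142 107  91  87  86  71  81 103 126 138 139 136 140 136]
 [141 140 141 141 120 111 111 111 143 141 140 139 137 139 139]
 [140 137 141 139 141 137 138 139 139 139 137 137 138 138 137]]
```

View pics/crop_h.png

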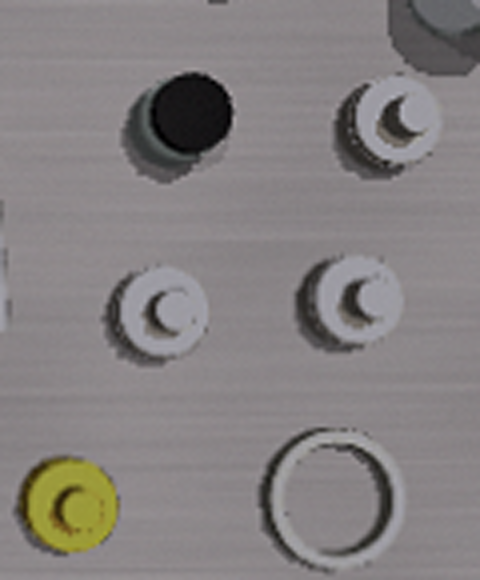

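View pics/crop_r.png

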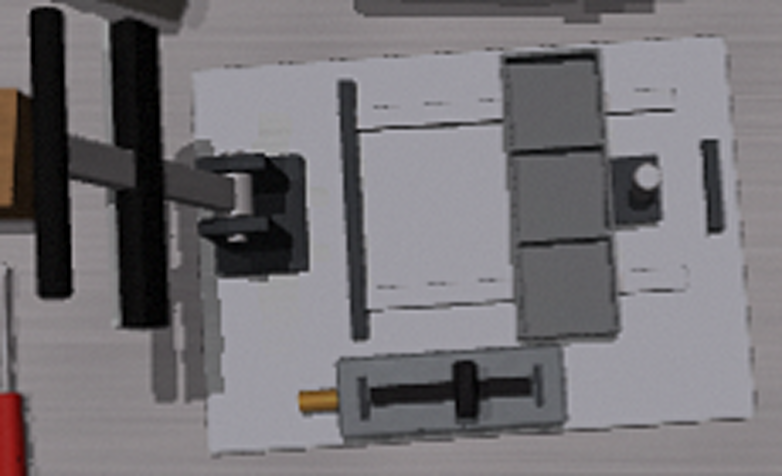

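The crop confirms three white necked housings, with neck tops at full-image (483,229), (474,274.5) and (424,278); the fourth is yellow. In the rig crop the carrier is a little off its loading stop and the selector fin is near mid-slot. Now I measure.

```bash
cat >> h.py <<'E'
def blobs(c,m,amin=100):
    cs,_=cv2.findContours(m.astype(np.uint8)*255,cv2.RETR_EXTERNAL,cv2.CHAIN_APPROX_NONE)
    return [k for k in cs if cv2.contourArea(k)>amin]
def housings(c,box=None,zb=0.):
    """upright white housings in the top view: body-top circle (z=42+zb) centre"""
    g=cv2.cvtColor(c["im"],cv2.COLOR_RGB2GRAY); s=cv2.cvtColor(c["im"],cv2.COLOR_RGB2HSV)[...,1]
    m=(g>146)&(s<40); out=[]
    if box: w=np.zeros_like(m); w[box[1]:box[3],box[0]:box[2]]=1; m&=w
    for k in blobs(c,m):
        h=cv2.convexHull(k); (u,v),r=cv2.minEnclosingCircle(h); a=cv2.contourArea(h)
        if 9<r<15 and a>.8*np.pi*r*r:
            M=cv2.moments(h); out.append((onz(c,(M["m10"]/M["m00"],M["m01"]/M["m00"]),42+zb)[:2],2*np.sqrt(a/np.pi),(u,v)))
    return out
E
python3 - <<'E'
from h import *
c=cam("top"); s=cam("scene"); save(s,"crop_s.png",(235,190,440,340),3.9)
for p,d,uv in housings(c,(380,190,560,345)): print(p.round(1),round(d,1),np.round(uv,1))
g=cv2.cvtColor(c["im"],cv2.COLOR_RGB2GRAY)
for n,(u,v) in dict(plate=(280,180),plate2=(370,265),plate3=(285,220),tray0=(326,245),tray2=(323,190),wall=(325,232),selh=(270,270),table=(300,310)).items(): print(n,c["im"][v,u])
m=(g>148); m[:160]=0;m[300:]=0;m[:,:205]=0;m[:,395:]=0
pts=np.vstack(blobs(c,m,60)); hull=cv2.convexHull(pts)
q=cv2.approxPolyDP(hull,6,True)[:,0]; print(q.tolist())
W=np.array([onz(c,x,10)[:2] for x in q]); print(W.round(1).tolist(), np.linalg.norm(W-np.roll(W,-1,0),axis=1).round(1))
r=cv2.minAreaRect(np.array([onz(c,x[0],10)[:2] for x in hull],np.float32)); print(r)
E
```

```text
[ 457.8 -236.7] 20.7 [421. 277.]
[ 464.5 -363.9] 20.5 [469.7 274.4]
[ 580.7 -393.8] 20.5 [479.5 228.9]
plate [156 154 162]
plate2 [156 154 162]
plate3 [155 154 161]
tray0 [ 97  98 100]
tray2 [95 94 98]
wall [100  99 102]
selh [106 108 112]
table [141 135 139]
[[380, 282], [222, 292], [217, 181], [371, 171]]
[[446.5, -136.2], [421.5, 274.8], [715.5, 294.0], [741.9, -116.9]] [411.7 294.6 411.8 296. ]
((581.7462768554688, 77.69384765625), (298.3821105957031, 418.81890869140625), 3.7235608100891113)
```

View pics/crop_s.png

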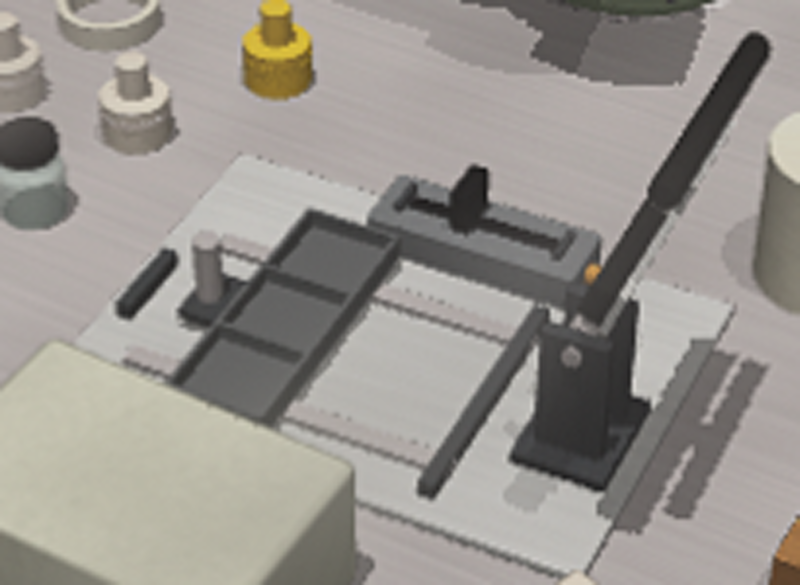

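The scene crop agrees with the top view: clamp back (handle ends at crop (655,195) and (757,45)), post top at (207,237), tray corners at (313,212) and (400,240). I triangulate these into rig coordinates as a check.

```bash
cat >> h.py <<'E'
from scipy.spatial.transform import Rotation as Ro
YAW=np.radians(3.7); RC=np.array([581.7,77.7]); RM=np.array([[np.cos(YAW),-np.sin(YAW)],[np.sin(YAW),np.cos(YAW)]])
def r2w(x,y,z): return np.r_[RC+RM@[x,y],z]
def w2r(p): return np.r_[RM.T@(np.array(p[:2])-RC),p[2:]]
def down(yaw):  # tool y at world angle yaw+90deg, pointing down
    return (Ro.from_euler("z",yaw)*Ro.from_euler("x",np.pi)).as_quat()
E
python3 - <<'E'
from h import *
c=cam("top"); s=cam("scene")
T=lambda u,v:(160+u/3.4,160+v/3.4)
S=lambda u,v:(235+u/3.9,190+v/3.9)
for n,a,b in [("handle+x",(46,10),(655,195)),("handle-x",(56,296),(757,45)),("post",(648,175),(207,237)),("tray-x-y",(617,335),(313,212)),("tray-x+y",(517,340),(400,240)),("fin",(467,388),(477,172))]:
    p,e=tri(c,T(*a),s,S(*b)); print(n,w2r(p).round(1),round(e,1))
# expected by design
hz=115
for n,P in [("handle+x",(85,268,hz+199)),("handle-x",(-85,268,hz+199))]: print(n,(proj(c,r2w(*P))-160).round(1)*3.4)
for n,P in [("sel housing c",(-145,60,44))]: print(n,((proj(c,r2w(*P))-160)*3.4).round())
print("fin z80",w2r(onz(c,T(467,388),80)).round(1))
for zt in (30,36,42): print(zt,[w2r(onz(c,T(*u),zt)).round(1).tolist() for u in ((502,58),(598,50),(617,335),(517,340))])
print("post 100",w2r(onz(c,T(648,175),90)).round(1))
# reach checks
for n,P in [("h back",(-55,268,hz+199-19)),("h top",(-55,200,hz+210-19)),("h45",(-55,200-148,hz+148-19)),("h0",(-55,-10,hz-19)),("post",(0,-130,60)),("p2",(72,-60,70))]:
    for yw in (YAW,YAW+np.pi,YAW+np.pi/2,YAW-np.pi/2): 
        q=solve_ik(r2w(*P),down(yw)); print(n,round(yw,2),None if q is None else np.round(q,2))
E
```

```text
handle+x [114.1 228.5 308.8] 0.9
handle-x [-55.6 230.3 307.3] 5.8
post [  28.4 -132.9   80.5] 6.8
tray-x-y [ -83.3 -105.3   31.6] 5.3
tray-x+y [-81.9 -30.2  32.3] 4.6
fin [-118.6   10.8   85.6] 12.7
handle+x [[-23.12  61.54]]
handle-x [[-15.3  352.58]]
sel housing c [[398. 434.]]
fin z80 [-115.8    5.2   80. ]
30 [[136.6, -34.8, 30.0], [138.1, -109.0, 30.0], [-82.1, -107.8, 30.0], [-80.7, -32.3, 30.0]]
36 [[135.1, -34.9, 36.0], [136.5, -108.7, 36.0], [-82.4, -107.4, 36.0], [-81.1, -32.3, 36.0]]
42 [[133.6, -35.0, 42.0], [135.0, -108.3, 42.0], [-82.8, -107.1, 42.0], [-81.5, -32.4, 42.0]]
post 100 [  28.4 -135.2   90. ]
h back 0.06 [ 0.47  0.41  0.18  1.34  0.   -2.74]
h back 3.21 [0.47 0.41 0.18 1.34 0.   0.41]
h back 1.64 [0.47 0.41 0.18 1.34 0.   1.98]
h back -1.51 [ 0.47  0.41  0.18  1.34  0.   -1.17]
h top 0.06 [ 0.36  0.35  0.11  1.34  0.   -2.84]
h top 3.21 [0.36 0.35 0.11 1.34 0.   0.3 ]
h top 1.64 [0.36 0.35 0.11 1.34 0.   1.87]
h top -1.51 [ 0.36  0.35  0.11  1.34  0.   -1.27]
h45 0.06 [ 0.1   0.28 -0.14  1.15  0.   -3.11]
h45 3.21 [ 0.1   0.28 -0.14  1.15  0.    0.03]
h45 1.64 [ 0.1   0.28 -0.14  1.15  0.    1.61]
h45 -1.51 [ 0.1   0.28 -0.14  1.15  0.   -1.54]
h0 0.06 [-0.02  0.38 -0.39  0.8   0.    3.06]
h0 3.21 [-0.02  0.38 -0.39  0.8   0.   -0.08]
h0 1.64 [-0.02  0.38 -0.39  0.8   0.    1.49]
h0 -1.51 [-0.02  0.38 -0.39  0.8   0.   -1.65]
post 0.06 [-0.21  0.52 -0.26  0.79  0.    2.86]
post 3.21 [-0.21  0.52 -0.26  0.79  0.   -0.28]
post 1.64 [-0.21  0.52 -0.26  0.79  0.    1.29]
post -1.51 [-0.21  0.52 -0.26  0.79  0.   -1.85]
p2 0.06 [-0.08  0.62 -0.05  0.9   0.    3.  ]
p2 3.21 [-0.08  0.62 -0.05  0.9   0.   -0.14]
p2 1.64 [-0.08  0.62 -0.05  0.9   0.    1.43]
p2 -1.51 [-0.08  0.62 -0.05  0.9   0.   -1.71]
```

Everything measured in plate coordinates is offset by about (+28, -40), so the rig origin is not the plate's centre. Sizes agree: handle 170, tray 218x75, post 64 from the tray centre. The carrier sits at about 0.04 and the selector is mid-way. I correct the frame and place the first housing.

```bash
cat >> h.py <<'E'
RC=RC+RM@[27.8,-40.]
HZ=109.; Q=down(YAW+np.pi); QX=down(YAW+np.pi/2)
TRAY=(-0.2,-31.)   # rig, pocket1 centre
def go(x,y,z,q=Q): move_to(r2w(x,y,z),q)
def pick(p):
    """p world xy of an upright housing on the table; squeeze across first to centre it"""
    set_gripper(60,25); move_to([*p,160],QX); servo_line([*p,46],speed=150)
    set_gripper(15); set_gripper(50); servo_line([*p,80],speed=150)
    move_to([*p,80],Q); servo_line([*p,46],speed=100); set_gripper(10,40)
    w=sense()["gripper_width"]; servo_line([*p,260],speed=250)
    print("picked width",round(w,1),"lifted",round(sense()["gripper_width"],1)); return w
def place(i):
    x,y=TRAY[0]+70.5*(i-1),TRAY[1]; go(x,y,260); servo_line(r2w(x,y,100),speed=200)
    print("hold",round(sense()["gripper_width"],1))
    hit=servo_line(r2w(x,y,54),speed=40,stop_force=6); s=sense()
    print("contact",hit,"z",round(s["tool_pos"][2],1),"F",np.round(s["force"],1))
def release(i):
    set_gripper(50); p=sense()["tool_pos"]; servo_line([p[0],p[1],200],speed=200)
E
python3 - <<'E'
from h import *
c=cam("top"); H=sorted(housings(c,(380,190,560,345)),key=lambda h:-h[0][0]); print([h[0].round(1).tolist() for h in H])
print(w2r(onz(c,(426.5,229.5),75)), onz(c,(426.5,229.5),75))
w=pick(H[0][0]); print(sense()["time_s"])
if 23<w<29: place(2)
print(sense()["time_s"])
E
```

```text
[[580.8, -393.1], [464.3, -363.9], [457.7, -236.7]]
[ -54.58407939 -282.6261879    75.        ] [ 575.79156146 -245.98215023   75.        ]
picked width 10.3 lifted 10.2
7.8917
7.8917
```

```bash
python3 - <<'E'
from h import *
c=cam("top"); s=cam("scene")
a=c["im"][180:330,370:520]; b=s["im"][150:300,140:290]
im=np.hstack([a,b]); cv2.imwrite("pics/miss.png",cv2.cvtColor(cv2.resize(im,None,fx=2.6,fy=2.6,interpolation=cv2.INTER_CUBIC),cv2.COLOR_RGB2BGR))
print(sense()["tool_pos"],[ (h[0].round(1).tolist(),h[1]) for h in housings(c,(380,190,560,345))])
E
```

```text
[ 579.99207739 -392.42716027  257.79026515] []
```

View pics/miss.png

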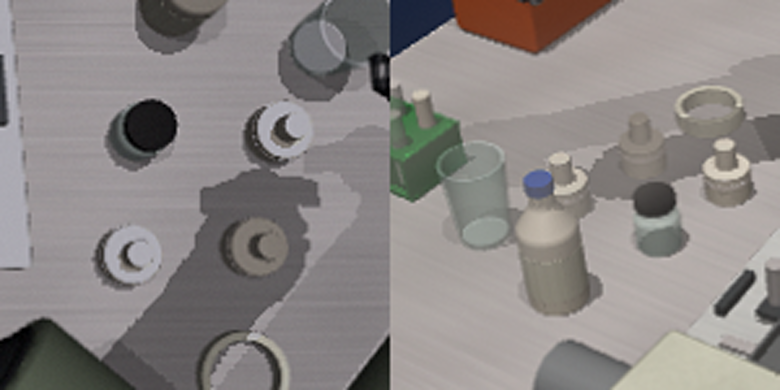

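The miss picture shows housing C still standing at crop (283,130), i.e. full-image (479,230), apparently untouched. I check its triangulated position and where the gripper really is.

```bash
python3 - <<'E'
from h import *
c=cam("top"); s=cam("scene")
print("neck top",tri(c,(481.9,229.2),s,(205,211.5)), "jar lid",tri(c,(427.5,228.5),s,((655-390)/2.6+140,198/2.6+150)))
print("body c at z42 -> scene px",proj(s,[580.8,-393,75]),proj(c,[580.8,-393,75]),"tcp px",proj(c,sense()["tool_pos"]),proj(s,sense()["tool_pos"]))
p=[580.8,-393.1]
set_gripper(60); print(sense()["gripper_width"],sense()["tool_pos"])
print(servo_line([*p,100],speed=250)); print(sense()["tool_pos"],sense()["tcp_rot"],Q)
c=cam("top"); s=cam("scene")
print("tcp px",proj(c,sense()["tool_pos"]),proj(s,sense()["tool_pos"]))
a=c["im"][160:310,400:550]; b=s["im"][100:250,140:290]
im=np.hstack([a,b]); cv2.imwrite("pics/miss2.png",cv2.cvtColor(cv2.resize(im,None,fx=2.6,fy=2.6,interpolation=cv2.INTER_CUBIC),cv2.COLOR_RGB2BGR))
E
```

```text
neck top (array([ 577.27772434, -389.80309491,   69.73948099]), np.float64(0.3932440177295662)) jar lid (array([ 577.86084912, -247.90534097,   66.9817368 ]), np.float64(5.87818284225378))
body c at z42 -> scene px [[203.32467284 210.43695012]] [[483.89871933 227.5076836 ]] tcp px [[515.13454037 216.45099033]] [[195.02679477 159.85179659]]
60.1357837649382 [ 580.7921425  -393.09026174  260.06394239]
False
[ 581.57224365 -393.7617124   101.42447973] [-3.22742465e-02  9.99478541e-01 -6.87304292e-04  7.39582421e-04] [-3.22829810e-02  9.99478769e-01  6.12004237e-17 -1.97676247e-18]
tcp px [[488.4569021  225.47480024]] [[201.48230022 203.34031744]]
```

View pics/miss2.png

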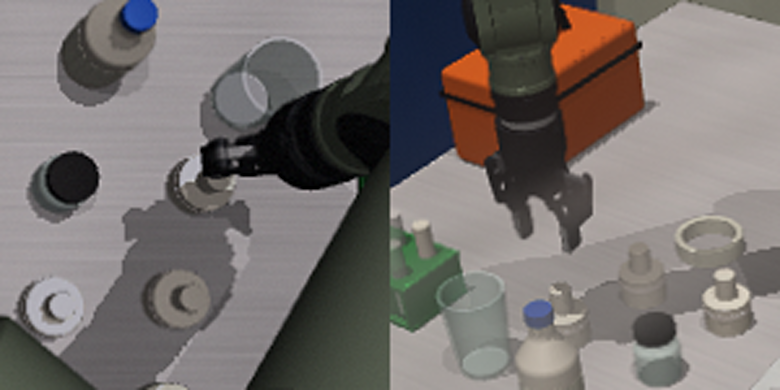

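```bash
python3 - <<'E'
from h import *
c=cam("top")
p=[579.5,-392]
print(servo_line([*p,46],speed=100)); s=sense(); print(s["tool_pos"],s["gripper_width"],s["force"],s["time_s"])
set_gripper(20,40); s=sense(); print(s["tool_pos"],s["gripper_width"],s["gripper_force"],s["force"],s["time_s"])
pause(.3); s=sense(); print(s["gripper_width"],s["gripper_force"])
c=cam("top"); s=cam("scene")
a=c["im"][160:310,400:550]; b=s["im"][120:270,140:290]
im=np.hstack([a,b]); cv2.imwrite("pics/miss3.png",cv2.cvtColor(cv2.resize(im,None,fx=2.6,fy=2.6,interpolation=cv2.INTER_CUBIC),cv2.COLOR_RGB2BGR))
E
```

```text
False
[ 579.81648461 -392.28356155   46.47581532] 59.809405746292434 [-0.07804804  0.65945175  0.71580848] 10.2583
[ 579.56628581 -392.05982413   46.21177454] 19.894941904006654 0.0 [-0.13029577 -1.61475374 -0.67321359] 10.725
20.08611770788814 0.0
```

View pics/miss3.png

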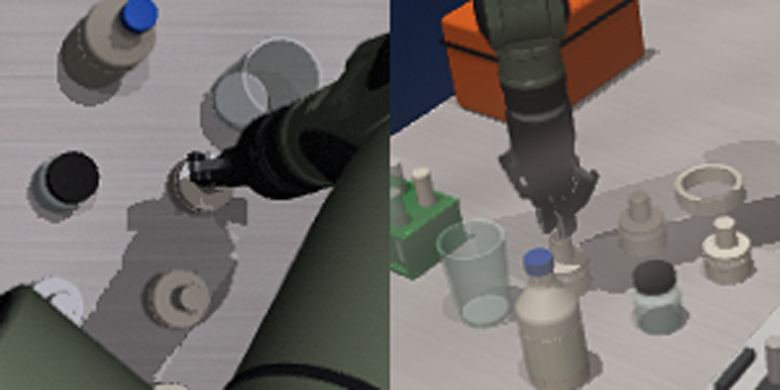

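Predicted fingertips for the reported TCP lie about 20 crop px below where the fingers appear, at crop (557,235), so the fingers end above the neck. I probe the housing's shoulder with the fingers straddling the neck.

```bash
python3 - <<'E'
from h import *
p=[579.5,-392]
set_gripper(46); print(servo_line([*p,8],speed=30,stop_force=4)); s=sense(); print(s["tool_pos"],s["force"],s["time_s"])
p=s["tool_pos"]
servo_line([p[0],p[1],p[2]+4],speed=50); set_gripper(15,30); s=sense(); print(s["gripper_width"],s["gripper_force"],s["tool_pos"],s["force"])
c=cam("top"); s=cam("scene")
a=c["im"][160:310,400:550]; b=s["im"][120:270,140:290]
im=np.hstack([a,b]); cv2.imwrite("pics/miss4.png",cv2.cvtColor(cv2.resize(im,None,fx=2.6,fy=2.6,interpolation=cv2.INTER_CUBIC),cv2.COLOR_RGB2BGR))
E
```

```text
False
[ 579.68689344 -392.13911007    8.30396121] [-0.28171175  0.48344425  1.27188082] 12.9083
25.014071448753345 29.503727853298187 [ 579.75438036 -392.09528256   12.50174403] [-0.2461946   0.84383865  1.80054868]
```

View pics/miss4.png

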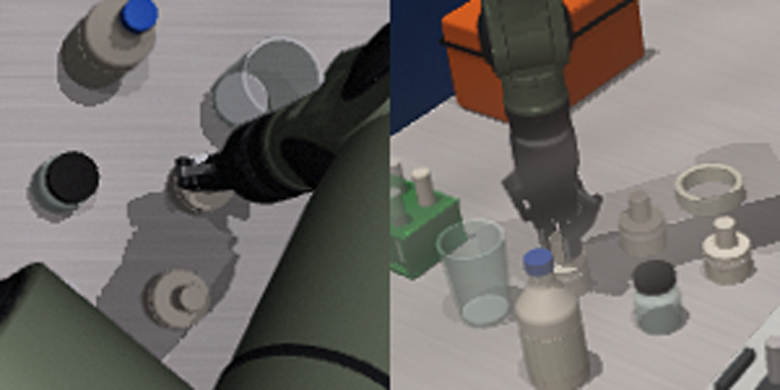

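Now the neck is gripped (width 25, force 29.5) with the reported TCP at z 12.5, so the fingers end about 28 mm higher than the reported TCP suggests. I lift and check for a sideways bias too before placing.

```bash
python3 - <<'E'
from h import *
set_gripper(10,40); p=sense()["tool_pos"]
servo_line([p[0],p[1],262],speed=200); s=sense(); print(s["gripper_width"],s["gripper_force"],s["tool_pos"],s["force"],s["tau"],s["time_s"])
# empty spot over the plate/table, both views
go(-0.2+70.5,-31,262); 
c=cam("top"); s=cam("scene"); P=sense()["tool_pos"]; print("P",P,sense()["gripper_width"])
print("tcp",proj(c,P),proj(s,P))
a=c["im"][110:260,250:400]; b=s["im"][100:250,210:360]
im=np.hstack([a,b]); cv2.imwrite("pics/held.png",cv2.cvtColor(cv2.resize(im,None,fx=2.6,fy=2.6,interpolation=cv2.INTER_CUBIC),cv2.COLOR_RGB2BGR))
E
```

```text
24.937912574886976 40.36558985710144 [ 579.24742097 -391.69824267  260.54820099] [ 0.09798049 -0.27165586 -2.25078166] [ 1.62648456e-02 -6.22127509e+01  2.91970593e+01  2.91683595e-02
 -3.97278445e-04  2.32810038e-06] 15.1833
P [684.2731856   11.51303303 261.93373846] 24.518831160320687
tcp [[324.05677738 166.77541335]] [[290.13683845 217.68952173]]
```

View pics/held.png

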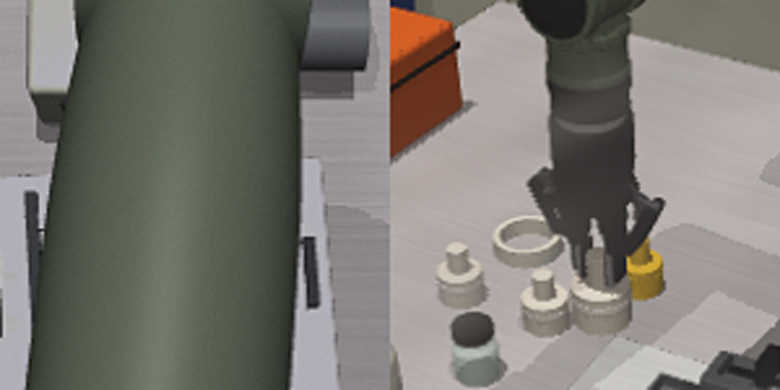

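The held housing's body top is at scene (291,210), against a predicted (289.5,209) if the fingers are about 29 mm short along tool z. So the bias is vertical and the sideways error is small. I place it under force control with the shifted heights.

```bash
cat >> h.py <<'E'
ZB=-29.   # reported TCP z of the real tip lies 29 mm lower than the tip
GZ=13.    # reported z for a neck grasp on the table
def pick(p,q=Q):
    set_gripper(56,25); move_to([*p,140],QX); servo_line([*p,GZ],speed=150)
    set_gripper(15); w0=sense()["gripper_width"]; set_gripper(48); servo_line([*p,GZ+45],speed=150)
    move_to([*p,GZ+45],Q); servo_line([*p,GZ],speed=100); set_gripper(10,45)
    w=sense()["gripper_width"]; servo_line([*p,230],speed=250)
    print("picked",round(w0,1),round(w,1),"lifted",round(sense()["gripper_width"],1)); return w
def place(i,dx=0,dy=0):
    x,y=TRAY[0]+70.5*(i-1)+dx,TRAY[1]+dy; go(x,y,230); servo_line(r2w(x,y,60),speed=200); pause(.2)
    print("hold",round(sense()["gripper_width"],1))
    hit=servo_line(r2w(x,y,22),speed=25,stop_force=4); s=sense()
    print("contact",hit,"z",round(s["tool_pos"][2],1),"F",np.round(s["force"],1),"t",round(s["time_s"],1))
    return s["tool_pos"][2]
def release():
    set_gripper(50); p=sense()["tool_pos"]; servo_line([p[0],p[1],230],speed=250)
E
python3 - <<'E'
from h import *
z=place(2)
if z<37: release(); print(w2r(sense()["tool_pos"]))
E
```

```text
hold 25.1
contact True z 38.5 F [-0.9 -0.   5.4] t 19.2
```

```bash
python3 - <<'E'
from h import *
x,y=TRAY[0]+70.5,TRAY[1]
for dx,dy in ((-3.5,0),(3.5,0),(0,-4),(0,4)):
    p=sense()["tool_pos"]; servo_line([p[0],p[1],60],speed=120); servo_line(r2w(x+dx,y+dy,60),speed=60); servo_line(r2w(x+dx,y+dy,44),speed=80); pause(.1)
    hit=servo_line(r2w(x+dx,y+dy,22),speed=25,stop_force=4); s=sense(); print(dx,dy,hit,s["tool_pos"][2].round(1),s["force"].round(1),s["torque"].round(2),round(s["gripper_width"],1))
    if s["tool_pos"][2]<34: break
print(s["time_s"])
s=cam("scene"); save(s,"pl.png",(260,190,400,310),5)
E
```

```text
-3.5 0 True 38.5 [-0.7 -0.1  4.3] [-0.11  0.09 -0.01] 24.6
3.5 0 True 38.7 [0.7 1.  4.3] [ 0.02 -0.09 -0.  ] 24.8
0 -4 True 38.6 [0.5 0.2 3.5] [-0.   -0.1   0.01] 24.8
0 4 True 38.6 [0.8 0.3 4.9] [ 0.01  0.05 -0.04] 24.9
25.1083
```

View pics/pl.png

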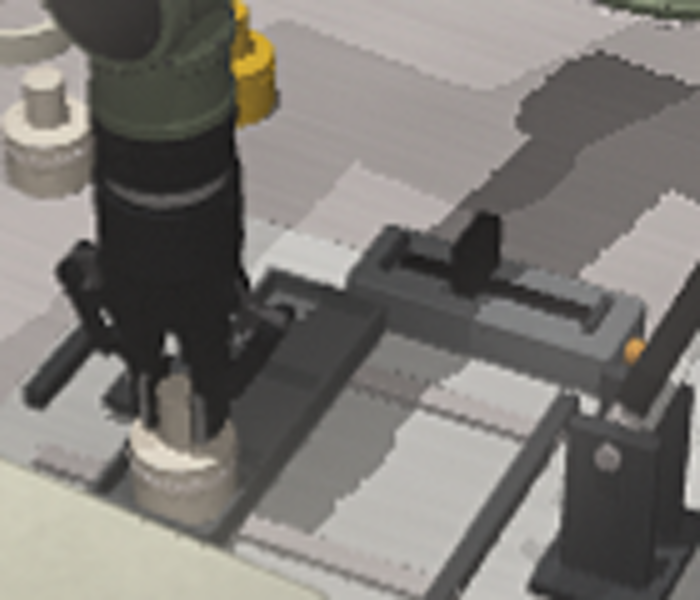

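All four offsets touched at z 38.5, and the crop shows the housing seated inside the +x tray pocket at crop (183,470). That puts the pocket floor at z≈26. I release it and do the other two.

```bash
python3 - <<'E'
from h import *
release()
go(-80,-60,230)
for i,guess in ((1,(464.3,-363.9)),(0,(457.7,-236.7))):
    c=cam("top"); H=housings(c,(380,190,560,345)); print([(h[0].round(1).tolist(),round(h[1],1)) for h in H])
    H=[h for h in H if np.hypot(*(h[0]-guess))<70 and 19<h[1]<22]
    if not H: print("not seen"); break
    h=min(H,key=lambda h:np.hypot(*(h[0]-guess)))
    w=pick(h[0])
    if not 22<w<29: print("bad grip"); break
    z=place(i)
    if not 36<z<41.5: print("bad place"); break
    release()
    go(-80,-60,230) if i else go(-60,-250,230)
    print(sense()["time_s"])
E
```

```text
[]
not seen
```

```bash
python3 - <<'E'
from h import *
move_to([330,60,300],Q)
c=cam("top"); print([(h[0].round(1).tolist(),round(h[1],1)) for h in housings(c,(380,190,560,345))])
s=cam("scene"); a=c["im"][160:360,220:520]; im=np.vstack([cv2.resize(a,None,fx=1.8,fy=1.8)]); cv2.imwrite("pics/chk.png",im[...,::-1])
print(sense()["time_s"])
E
```

```text
[([458.1, -236.8], np.float64(21.2)), ([464.3, -364.0], np.float64(20.9))]
28.1917
```

View pics/chk.png

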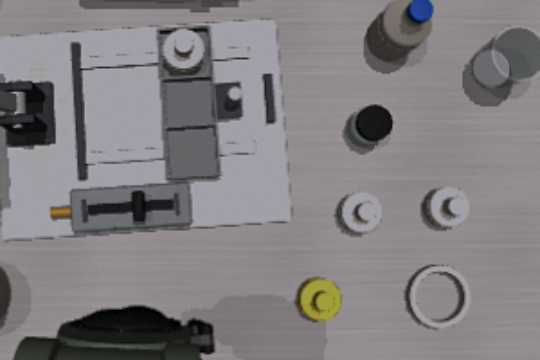

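The check picture shows a housing standing in the +x pocket at (184,48). The others are undisturbed at (360,213) and (447,207), and this arm pose keeps the view clear.

```bash
cat >> h.py <<'E'
def view(): move_to([330,60,300],Q)
E
python3 - <<'E'
from h import *
for i,guess in ((1,(464.3,-363.9)),(0,(457.7,-236.7))):
    c=cam("top"); H=housings(c,(380,190,560,345)); print([(h[0].round(1).tolist(),round(h[1],1)) for h in H])
    H=[h for h in H if np.hypot(*(h[0]-guess))<60 and 19<h[1]<22.5]
    if not H: print("not seen"); break
    h=min(H,key=lambda h:np.hypot(*(h[0]-guess)))
    w=pick(h[0])
    if not 22<w<29: print("bad grip"); break
    z=place(i)
    if not 36<z<41.5: print("bad place"); break
    release(); view()
    print(sense()["time_s"])
c=cam("top"); print([(w2r(np.r_[h[0],0]).round(1).tolist(),round(h[1],1),np.round(h[2],1)) for h in housings(c,(290,160,380,270),26)])
E
```

```text
[([458.1, -236.9], np.float64(21.2)), ([464.3, -364.0], np.float64(20.9))]
picked 25.3 24.6 lifted 24.8
hold 24.9
contact True z 39.2 F [0.9 0.2 2.6] t 39.3
41.7083
[([458.3, -236.8], np.float64(21.3))]
picked 25.1 25.1 lifted 24.7
hold 24.9
contact True z 39.2 F [1.  0.4 2. ] t 51.9
54.1417
[([-71.5, -32.1, 0.0], np.float64(21.5), array([326.8, 243. ])), ([-0.6, -32.8, 0.0], np.float64(21.1), array([325. , 215.3])), ([68.5, -33.9, 0.0], np.float64(21.0), array([323.9, 188.5]))]
```

All three stand in their pockets, measured at rig x -71.5, -0.6 and 68.5. Next I move the carrier to its test stop by the post.

```bash
python3 - <<'E'
from h import *
set_gripper(56); go(0,-95,150,QX); print("hit",servo_line(r2w(0,-95,23),speed=120,stop_force=8)); set_gripper(5,50); s=sense(); print("post width",s["gripper_width"],w2r(s["tool_pos"]).round(1),s["force"].round(1))
if 17<s["gripper_width"]<23:
    hit=servo_line(r2w(0,30,23),speed=60,stop_force=14); s=sense(); print(hit,w2r(s["tool_pos"]).round(1),s["force"].round(1),s["gripper_width"])
    set_gripper(50); p=s["tool_pos"]; servo_line([p[0],p[1],180],speed=200); view()
    c=cam("top"); print([(w2r(np.r_[h[0],0]).round(1).tolist(),round(h[1],1)) for h in housings(c,(230,160,380,280),26)])
print(sense()["time_s"])
E
```

```text
hit False
post width 18.206727872656234 [  1.9 -95.1  24. ] [3.3 0.7 1.9]
True [ 1.7 17.1 24. ] [ 0.4 -1.9  3.8] 18.04782269671092
[([-71.6, 80.8, 0.0], np.float64(21.4)), ([-1.0, 79.9, 0.0], np.float64(21.3)), ([68.1, 78.7, 0.0], np.float64(21.0))]
61.9
```

The carrier hit its stop after about 112 mm, with the pockets now at rig y≈80, right under the press bar. Next is the clamp: grip the handle and check the width.

```bash
cat >> h.py <<'E'
HZ=111.
def arc(a,dz=0): # reported TCP for bar at angle a
    return r2w(-55,200-210*np.cos(a),HZ+210*np.sin(a)-49+dz)
E
python3 - <<'E'
from h import *
c=cam("top")
for z in (306,312,318): print(z,w2r(onz(c,(175.2,205),z)).round(1))
print(solve_ik(arc(1.9,90),Q),arc(1.9))
y=w2r(onz(c,(175.2,205),312))[1]
p=r2w(-55,y,HZ+199-49)
set_gripper(70); move_to(p+[0,0,90],Q); print(servo_line(p,speed=100,stop_force=8)); s=sense(); print(w2r(s["tool_pos"]).round(1),s["force"].round(1))
set_gripper(5,30); s=sense(); print(s["gripper_width"],s["gripper_force"],w2r(s["tool_pos"]).round(1),s["force"].round(1),s["time_s"])
E
```

```text
306 [  1.5 267.8 306. ]
312 [3.000e-01 2.659e+02 3.120e+02]
318 [ -1. 264. 318.]
[0.39282396 0.42552532 0.34057102 1.48584203 0.         0.32824677] [539.85037525 303.36051882 260.72301841]
False
[-54.6 265.9 261.8] [-0.2  1.   0.6]
18.85402578537531 29.71439301967621 [-54.7 266.7 261.6] [-0.9  2.8  3.1] 65.075
```

```bash
python3 - <<'E'
from h import *
for a in np.arange(1.8,0.19,-0.1):
    servo_line(arc(a),speed=70)
    s=sense()
    if abs(round(a*10)%3)==0 or np.linalg.norm(s["force"])>15: print(round(a,2),s["gripper_width"].round(1),s["force"].round(1))
    if np.linalg.norm(s["force"])>40 or s["gripper_width"]<14: print("stop"); break
else:
    for a in (0.12,0.06,0.03,0,-.03):
        hit=servo_line(arc(a),speed=40,stop_force=10); s=sense(); print(a,hit,w2r(s["tool_pos"]).round(1),s["force"].round(1),s["gripper_width"].round(1))
        if hit: break
print(s["time_s"])
E
```

```text
Traceback (most recent call last):
AttributeError: 'float' object has no attribute 'round'
```

```bash
python3 - <<'E'
from h import *
for a in np.arange(1.7,0.19,-0.1):
    servo_line(arc(a),speed=70)
    s=sense(); f=np.round(s["force"],1); w=round(float(s["gripper_width"]),1)
    print(round(a,2),w,f)
    if np.linalg.norm(f)>40 or w<14: print("stop"); break
else:
    for a in (0.12,0.06,0.03,0,-.03):
        hit=servo_line(arc(a),speed=40,stop_force=10); s=sense(); print(a,hit,w2r(s["tool_pos"]).round(1),np.round(s["force"],1),s["gripper_width"])
        if hit: break
print(s["time_s"])
E
```

```text
1.7 18.9 [-0.2  2.2  5.4]
1.6 19.0 [1.8 1.1 3.7]
1.5 18.7 [1.2 0.6 3.5]
1.4 19.0 [3.1 1.  0.1]
1.3 19.0 [ 1.6 -0.1  3.2]
1.2 19.0 [ 3.4 -0.5 -0.6]
1.1 18.6 [ 2.3 -1.1 -0.1]
1.0 18.7 [ 2.1  0.5 -1.6]
0.9 18.6 [ 0.8 -2.5 -1.7]
0.8 18.8 [ 0.6 -0.4 -3.5]
0.7 18.8 [ 1.  -0.4 -3.5]
0.6 18.9 [ 1.  -0.4 -2.8]
0.5 18.7 [ 0.5 -0.9 -2.7]
0.4 18.7 [-0.3 -0.9 -3. ]
0.3 18.8 [-0.3  1.9 -3. ]
0.2 18.7 [ 0.5  4.8 -5.1]
0.12 False [-55.1  -7.2  87.1] [-0.   5.8 -4.2] 18.81136514807234
0.06 False [-55.   -7.9  74.6] [ 0.1  8.1 -4. ] 18.31019876546973
0.03 True [-55.   -7.9  69.8] [-1.2  0.4  6.3] 18.611263289233165
73.9583
```

The bar met resistance at the level position. I release it, verify, then work the selector.

```bash
python3 - <<'E'
from h import *
set_gripper(60); pause(.3); p=sense()["tool_pos"]; servo_line([p[0],p[1],230],speed=200)
move_to(r2w(-145,45,150),Q); set_gripper(50)
print(servo_line(r2w(-145,45,22),speed=100,stop_force=6)); s=sense(); print(w2r(s["tool_pos"]).round(1),s["force"].round(1))
set_gripper(5,40); s=sense(); print("fin",s["gripper_width"],s["gripper_force"],w2r(s["tool_pos"]).round(1),s["force"].round(1),s["time_s"])
if 12<s["gripper_width"]<20:
    hit=servo_line(r2w(-145,115,22),speed=50,stop_force=12); s=sense(); print("test",hit,w2r(s["tool_pos"]).round(1),s["force"].round(1),s["gripper_width"],s["time_s"])
c=cam("scene"); save(c,"clamp.png",(235,170,435,320),4)
E
```

```text
False
[-144.5   45.    22.5] [-0.2 -0.4 -0.9]
fin 15.295062033834254 42.83542335033417 [-144.6   45.4   22.5] [-2.2  2.   6.8] 78.375
test True [-144.6  101.7   22.5] [-0.3 -2.7  5.1] 15.477016580218667 79.4583
```

View pics/clamp.png

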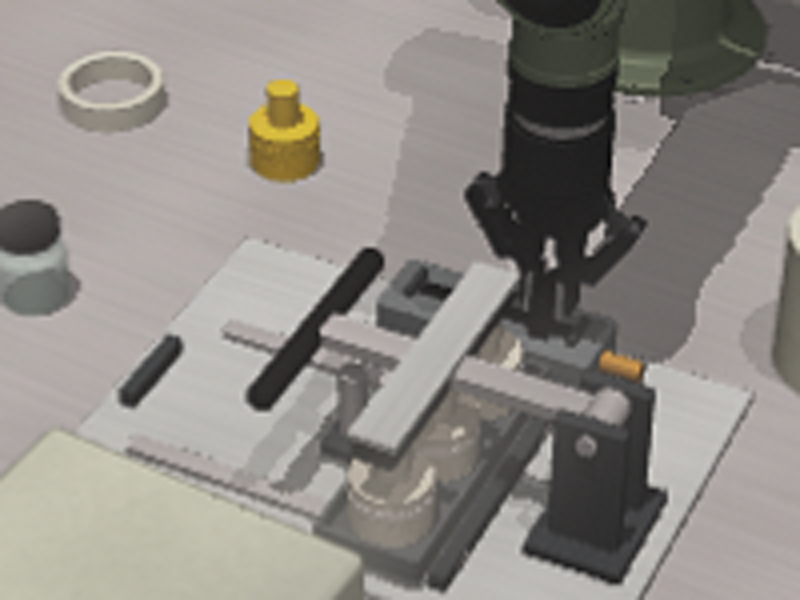

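The picture shows the arm level with the press bar across the housing tops near (435,370), and the fin at its test end. I hold it there, then slide it to vent.

```bash
python3 - <<'E'
from h import *
def push(y0,y):
    hit=servo_line(r2w(-145,y,22),speed=50,stop_force=14); s=sense(); print(hit,w2r(s["tool_pos"]).round(1),s["force"].round(1),round(s["gripper_width"],1),round(s["time_s"],1))
push(0,112); pause(3.6); push(0,5); pause(.2); push(0,5)
set_gripper(50); p=sense()["tool_pos"]; servo_line([p[0],p[1],200],speed=200)
# regrip the handle
q=r2w(-55,-9,66); set_gripper(60); move_to(q+[0,0,110],Q); print(servo_line(q,speed=100,stop_force=8)); set_gripper(5,40); s=sense(); print("bar",s["gripper_width"],w2r(s["tool_pos"]).round(1),s["force"].round(1),s["time_s"])
E
```

```text
True [-144.6  101.2   22.6] [ 0.1 -4.2  4.7] 15.5 79.7
True [-144.6   21.6   22.5] [0.  0.5 4.6] 15.2 84.8
True [-144.5   21.8   22.5] [0.5 2.1 4.5] 15.3 85.2
False
bar 18.37446154783382 [-54.7  -8.   66.6] [-1.7  4.   5. ] 89.1
```

Selector travel was the full 80 mm. Now I swing the clamp back.

```bash
python3 - <<'E'
from h import *
for a in np.arange(.1,1.75,0.1):
    servo_line(arc(a,2),speed=70); s=sense(); f=np.round(s["force"],1); w=round(float(s["gripper_width"]),1)
    if round(a*10)%4==0: print(round(a,2),w,f)
    if np.linalg.norm(f)>40 or w<14: print("stop",a,f,w); break
else:
    for a in (1.78,1.84,1.88,1.92,1.95):
        hit=servo_line(arc(a,2),speed=40,stop_force=12); s=sense(); print(a,hit,w2r(s["tool_pos"]).round(1),np.round(s["force"],1),round(s["gripper_width"],1))
        if hit: break
    set_gripper(70); pause(.4); p=sense()["tool_pos"]; servo_line([p[0],p[1],p[2]+100],speed=150); view(); c=cam("top")
    print([(w2r(np.r_[h[0],0]).round(1).tolist(),round(h[1],1)) for h in housings(c,(230,160,380,280),26)])
    cv2.imwrite("pics/after.png",c["im"][...,::-1])
print(sense()["time_s"])
E
```

```text
0.4 18.6 [ 3.4 -1.5 -5.2]
0.8 18.1 [  0.5 -15.5   7.2]
1.2 18.2 [ -2.3 -16.1  31.3]
1.6 17.8 [-1.2 -0.3 25.1]
1.78 False [-52.4 246.  273.9] [ 2.6  3.9 14.9] 18.1
1.84 False [-52.3 257.7 270.6] [ 2.2  3.1 14. ] 18.1
1.88 False [-52.5 265.7 267.9] [ 1.3  3.  12.9] 17.7
1.92 True [-52.3 269.8 266.3] [-0.3 -1.   4.3] 17.8
[([-71.3, 80.6, 0.0], np.float64(21.6)), ([-1.0, 79.9, 0.0], np.float64(21.3)), ([68.2, 78.9, 0.0], np.float64(21.0))]
101.425
```

The clamp is back against its stop and the housings are all in place. Now the carrier goes back to loading.

```bash
python3 - <<'E'
from h import *
y=80-64
set_gripper(56); go(0,y,160,QX); print("hit",servo_line(r2w(0,y,23),speed=120,stop_force=8)); set_gripper(5,50); s=sense(); print("post",s["gripper_width"],w2r(s["tool_pos"]).round(1))
if 16<s["gripper_width"]<23:
    for k in range(2): hit=servo_line(r2w(1.7,-150,23),speed=60,stop_force=14); s=sense(); print(hit,w2r(s["tool_pos"]).round(1),s["force"].round(1),round(s["gripper_width"],1))
    set_gripper(50); p=s["tool_pos"]; servo_line([p[0],p[1],200],speed=200); view()
    c=cam("top"); print([(w2r(np.r_[h[0],0]).round(1).tolist(),round(h[1],1)) for h in housings(c,(230,160,400,280),26)])
    a=c["im"][130:360,150:530]; cv2.imwrite("pics/final.png",cv2.resize(a,None,fx=2,fy=2)[...,::-1])
print(sense()["time_s"])
E
```

```text
hit False
post 18.03719069239433 [ 1.8 16.  23.9]
True [   1.9 -133.7   23.9] [0.1 0.6 4.5] 17.7
True [   2.  -133.2   23.9] [0.2 2.3 5. ] 18.4
[([-71.5, -69.4, 0.0], np.float64(21.5)), ([-0.5, -70.2, 0.0], np.float64(21.1)), ([68.5, -71.2, 0.0], np.float64(20.8))]
110.0833
```

View pics/final.png

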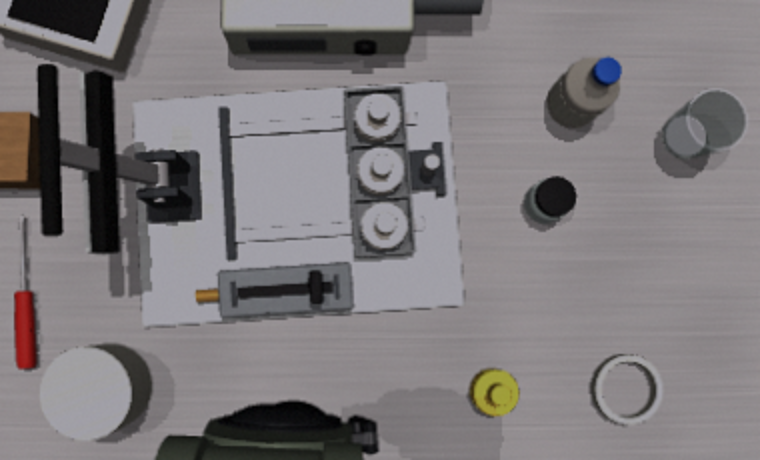

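The final picture shows three housings standing in the carrier at (378,117), (382,170) and (384,226), with the carrier against its loading stop. The clamp is back, with its handle at (48,150), and the fin is at vent (316,288). The other things are untouched, so I hand it in.

```bash
python3 -c "
from bench import *
print(finish_job())"
```

```text
the job is handed in; nothing more can be done
None
```

The leak check is done and handed in at about 110 s: all three white housings stand in the carrier at its loading stop, the clamp is fully back, the selector is at vent after more than 3 s at test, and the other things were left alone.

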